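# Bolt the filter hatch of the bench fume unit

### The arm

A 6-joint arm with a two-finger parallel gripper is mounted at the origin on the work surface. World frame = base frame: x ahead of the robot, y to its left, z up, the work surface at z = 0. Lengths are in m, angles in rad, forces in N, time in s.
With the tool pointing down it reaches from about 0.4 to 0.925 m from the base axis. Payload 12.5 kg.
Tool frame: the origin (TCP) lies midway between the tips of the shut fingers; the grasp point (between the pads) lies 19 mm behind it; z points along the fingers, y is the line along which they close (so a half turn about z gives the same grasp; the last joint's range is limited). The gripper opens to 95 mm and grips with 3 to 60 N. Pads are 20 mm wide; open, the fingers measure 119 mm over their backs; the gripper's body (75 mm by 180 mm) begins 59 mm behind the grasp point.
Start: joints at [-1.208, 0.491, 1.559, -0, 1.092, -0.106], TCP at [0.282, -0.558, 0.215] pointing down, gripper open.
Joint ranges: [-3.1, 3.1], [-0.84, 2.19], [0.05, 2.79], [-1.13, 4.28], [0.06, 2.93], [-2.69, 2.69]. Speed limits (rad/s): [2.22, 2.22, 2.79, 3.14, 3.14, 3.14].

### API

Orientations are given as a rotation vector (axis times angle).
In Python, from bench import manip gives the robot as it stands.
- The arm moves only by the tool arm_command, never from a script. Its argument "rows" is one flat list of numbers, 7 for each row, row after row: the shift along the world's x, y, z as a fraction of full scale, then the turn, a rotation vector about the world's x, y, z as a fraction of full scale, then the gripper command: -1 is fully open, 1 is shut, values between are in proportion. A call has 1 to 5 rows; each row shifts and turns the commanded pose from where the row before left it; what a row does not reach is not made up. Full scale, the value 1, is 0.02 m for a shift and 0.5 rad for a turn. A row lasts 1/10 s, in which the tool goes at most 50 mm and 8.59 degrees, less where a joint would pass 70% of its speed; a pose out of reach is approached as far as the arm can. A call with a number of a shift or a turn outside -1 to 1 is refused whole. A call with a gripper value outside its range is refused whole. The fingers move at their own pace and stop on an object; the grip force is fixed at half the most. Time passes only in rows, so rows that do not move let the fingers close. It gives the time, the measured TCP pose, the force, the opening and the grip force at its end, in the units of the state.
- manip.sense(): the state, without advancing time (a new reading comes with each control period).
- manip.grab_frame(name): name is "scene" or "side" or "wrist"; returns (picture, depth): 400x640x3 uint8, blue, green, red; 400x640 float32, m along the optical axis (not along the pixel's ray), 0 where there is no reading.
- manip.calibration(name): a dict with "fx", "fy", "cx", "cy" (pixels), "k1" (the pictures are not rectified: a ray, as slopes to the right and down, at radius r is drawn at 1 + k1 r^2 times it, then the intrinsics apply), "R" (3x3) and "t" (3): a world point X has camera coordinates R X + t. Camera axes: x right, y down, z forward; pixel columns grow to the right and rows downward; lengths in m; the calibration is good to about 2 mm. A picture is of the moment at which its call begins: read the wrist's pose just before it. calibration takes no time and is no camera call; for the wrist camera it gives the pose at the moment of the call.
- manip.finish_job(): hands the job in; it is judged then, once.
The state is a dict: "clock": time; "joint_positions": joint angles; "joint_vel": joint speeds; "joint_efforts": joint torques, N m; "tool_pos": TCP position; "orientation": TCP orientation; "contact_force": force on the tool from outside, world axes, zero at the start; "moment": the same for the moment, N m; "opening": opening from 0.0 (shut) to 1.0 (fully open); "gripper_force": force on a finger pad.
Only numpy, scipy, OpenCV 4.12 (cv2) and the standard library are available. Lean on these libraries where they do the work, as an engineer would, in place of code of your own. Each camera call takes 0.05 s, during which the arm holds its last target. There are 200 camera calls.

### The job

The filter hatch on the fume unit stands up on its foam seal, so its barrel bolt does not line up with the keeper. Press the hatch down just until the bolt finds the keeper's eye, shoot the bolt fully home through it, then turn the bolt's handle down into its notch and let go. Feel your way gently: do not ram the keeper or force the handle against the barrel, and leave the mug, the roll of tape and the ink bottle alone.

Things in the scene. Friction and masses are not known exactly. Their poses are not given: they have to be found in the camera images.
- unit: Bench fume-filter unit, fixed: white steel case 300 (x) by 360 (y) by 140 mm high. Origin: centre of its underside, at table height; +x to its rear, -x to its louvred front, z up. Coordinates below are mm in this frame. Deck z 140; grey hatch in its top (x -91 to 116, y -138 to 138, 10 mm thick), hinged along its rear edge at x 116, z 140, with a steel barrel bolt along x on it at y 0.
- hatch (a joint): Hatch angle, rad: 0 level with the deck, growing upward (0.01 = 2 mm at the front edge, 1.5 mm at the withdrawn bolt's handle). Starts at about 0.048, floating on a foam seal. Pressed at the handle it yields springily, about 1.3 N per mm, to a stop at -0.05; the bolt meets the keeper's eye somewhere from 0.035 down to -0.035. Unless bolted it rises again on release.
- barrel: Slotted steel barrel of the bolt, on a plate 72 by 48 mm fixed to the hatch (x -88 to -16, y 0). Origin on the hatch's hinge line (x 116, y 0, z 140), axes as the unit's when level. Bolt axis 17 mm above the hatch's top face; barrel 23 mm wide, its top 11 mm above that axis. It must not take over 45 N; pushing the upright handle sideways at its grip loads the slot's wall about 2.7 times as much.
- notch (a point): Mouth of the front notch (x -70.5, y -11.5, on the level of the bolt's axis). The handle's stem runs in a 12 mm wide slot along the barrel's top (x -76 to -28), closed by a collar at each end. On the -y side the slot opens into a notch 11 mm wide at either end; only there can the handle turn down, to -y. Between them the wall keeps it upright.
- bolt (a joint): Travel of the bolt, m: 0 withdrawn (starts at 0 to 0.007), growing as it shoots to the unit's -x, 0.040 at its rigid stop. The stem enters the front notch from 0.037 to 0.040. Sliding takes about 3 N, up to 10 N in the keeper. The 12 mm rod (square-ended) reaches the keeper at 0.009 and butts against it there unless it is in line with the eye; past 0.012 it is in the eye.
- handle (a joint): Turn of the handle about the bolt's axis, rad: 0 upright (square to the hatch), growing as it goes over to the unit's -y side, to a stop at about 1.5, nearly flat over the hatch in the notch. About 0.2 of play in the slot. It stays where it is left (friction 0.06 N m).
- knob (a point): Centre of the handle's round grip, 34 mm from the bolt's axis. Upright at the start. Grip 14 mm in diameter, from 20 to 48 mm from the axis; stem below it 8 mm in diameter. At travel s (mm) it stands at x = -32 - s, y 0 of the unit when the hatch is level.
- keeper: Keeper: steel plate 36 by 56 mm on the deck's front rail (x -134 to -98) with an upright steel eye that the bolt goes through. Its origin and axes are the unit's. The eye is set by hand in slots, up to 7.5 mm above or below nominal, differently each time, and clamped there, so its height has to be felt with the bolt. The keeper must not take over 25 N.
- eye (a point): Nominal centre of the keeper's eye (x -107, y 0, z 157); the true one is up to 7.5 mm higher or lower. The opening is 15 mm high and 20 mm wide, 16 mm long (x -115 to -99), so the 12 mm rod has 1.5 mm of clearance above and below. The bridge over it is 8 mm thick and 30 mm wide, the sill under it 8 mm.
- mug: White mug, 82 mm across, 96 mm high, standing beside the unit on its +y side; origin: centre of its underside. Leave alone.
- tape: Roll of tape lying flat, 96 mm across, 20 mm high, beside the unit on its -y side; origin: centre of its underside. Leave alone.
- ink: White ink bottle with a black cap, 48 mm across, 110 mm high, beside the unit on its -y side, behind the tape; origin: centre of its underside. Leave alone.

How it is judged:
On the way:
1. the bolt is shot home through the keeper's eye and holds the hatch down, handle still up (value of joint bolt above 0.0365 m and value of joint hatch below 0.044 rad and value of joint handle below 0.6 rad), for 0.1 s.
At the end, for the whole second after the job is handed in: The bolt is shot home (travel over 36.5 mm of 40) through the keeper's eye so that the hatch is held down on its seal (below 0.044 rad), and the handle lies down in the front notch (turned by more than 1.3 rad of about 1.5) (value of joint bolt above 0.0365 m and value of joint hatch below 0.044 rad and value of joint handle above 1.3 rad); the robot touches nothing.
It fails at once if the keeper is rammed or overloaded (over 25 N) (contact force between keeper and anything else above 25 N).
It fails at once if the handle is forced against the barrel, or the barrel is pressed hard (over 45 N) (contact force between barrel and anything else above 45 N).
It fails at once if the mug, tape or ink bottle is moved by more than 20 mm (distance of any of mug, tape, ink from where it was at the start of the episode above 0.02 m).
It also fails if it takes over 61 s, if anything falls off the work surface, if the arm or the gripper's body presses on something with over 40 N, if the wrist force passes 120 N, or if a joint passes its speed limit or range.

## Working session

There is one attempt and no reset: what is moved stays moved. The work goes in short steps, Python scripts to look and compute and a tool call to move; the robot and the scene stay as the last step left them, time stands still between calls to the robot, and variables do not carry over. Pictures are saved under pics/ and viewed, at most 10 in all, crops included, and the job is handed in when it is done.

Besides the shell and the picture viewer there is one more tool, called after ">>>" as name(argument=value, ...), one argument or row to a line, values as JSON. arm_command: Moves the arm, as the interface text tells. Its arguments: {"type":"object","properties":{"rows":{"type":"array","items":{"type":"number"}}},"required":["rows"]}

```bash
mkdir -p pics
cat > h.py <<'E'
import numpy as np, cv2
from bench import manip
def ray(c,u,v):
    x,y=(u-c["cx"])/c["fx"],(v-c["cy"])/c["fy"]
    a,b=x,y
    for _ in range(20):
        r=a*a+b*b; a,b=x/(1+c["k1"]*r),y/(1+c["k1"]*r)
    R=np.array(c["R"]);t=np.array(c["t"])
    return -R.T@t, R.T@np.array([a,b,1.])
def onz(c,u,v,z):
    o,d=ray(c,u,v); return o+d*(z-o[2])/d[2]
def atd(c,u,v,dep):
    o,d=ray(c,u,v); return o+d*dep
def proj(c,X):
    p=np.array(c["R"])@X+np.array(c["t"]);a,b=p[:2]/p[2];k=1+c["k1"]*(a*a+b*b)
    return c["fx"]*a*k+c["cx"],c["fy"]*b*k+c["cy"]
E
python3 - <<'E'
from h import *
print(manip.sense())
for n in ("scene","side"):
    p,d=manip.grab_frame(n); cv2.imwrite(f"pics/{n}0.png",p); np.save(f"{n}0.npy",d)
    c=manip.calibration(n); print(n,-np.array(c["R"]).T@np.array(c["t"]),np.array(c["R"])[2])
E
```

```text
{'clock': 0.0, 'joint_positions': array([-1.20759945e+00,  4.91533626e-01,  1.55949765e+00,  1.93787827e-06,
        1.09169653e+00, -1.05613616e-01]), 'joint_vel': array([ 0.00131674, -0.00041495, -0.00049767, -0.00011284, -0.0001581 ,
        0.00017909]), 'joint_efforts': array([-1.30461856e-03, -6.12640214e+01, -2.58186686e+01,  6.92513608e-02,
        4.81570722e-02, -5.22318010e-05]), 'tool_pos': array([ 0.28230844, -0.55730842,  0.21406126]), 'orientation': array([-3.05458357e+00, -7.29417674e-01,  2.26254649e-04]), 'contact_force': array([-0.1522597 , -0.016032  , -0.27463874]), 'moment': array([ 0.00624689, -0.01542892,  0.05048674]), 'gripper_force': 0.0, 'opening': 0.9952977893801488}
scene [1.30056599 0.10277629 0.81266827] [-0.74193656 -0.10500037 -0.66219715]
side [0.09390103 0.53048957 0.98493824] [ 0.41282989 -0.48074856 -0.77359699]
```

View pics/scene0.png

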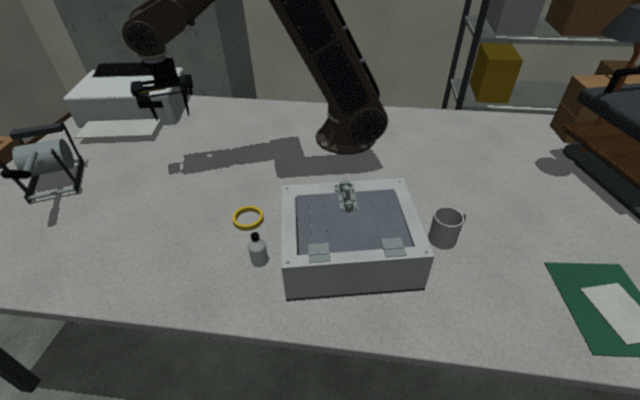

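View pics/side0.png

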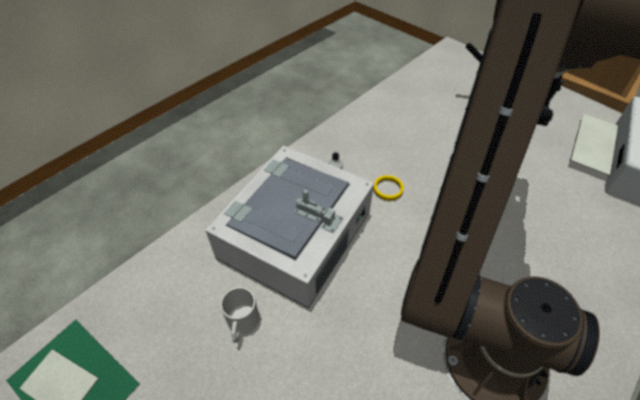

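The scene view shows the unit with its front facing the robot: deck corners at about (283,186), (403,180), (428,259), (284,266) and the bolt at (346,193). In the side view the corners are about (373,184), (308,280), (209,228), (287,148). The ink and tape are on the unit's -y side and the mug on its +y side.

Run:
```python
from h import *
L=np.array([[-.15,-.18],[-.15,.18],[.15,.18],[.15,-.18]])
for n,P in (("scene",[(283,186),(403,180),(428,259),(284,266)]),("side",[(373,184),(308,280),(209,228),(287,148)])):
    c=manip.calibration(n); W=np.array([onz(c,u,v,.14)[:2] for u,v in P]); m=W.mean(0)
    A=(W-m).T@L; th=np.arctan2(A[1,0]-A[0,1],A[0,0]+A[1,1])
    R=np.array([[np.cos(th),-np.sin(th)],[np.sin(th),np.cos(th)]])
    print(n,m,th,((W-m)@R*1000).round())
    for s,h in ((0,.0),(5,0)):
        pass
    # crop of bolt area, upscaled
    p=cv2.imread(f"pics/{n}0.png"); u,v=[int(round(x)) for x in proj(c,np.r_[m+R@[-.06,0],.17])]
    q=cv2.resize(p[v-40:v+40,u-50:u+50],None,fx=6,fy=6,interpolation=cv2.INTER_CUBIC); print(u,v); cv2.imwrite(f"pics/{n}0c.png",q)
a,b=cv2.imread("pics/scene0c.png"),cv2.imread("pics/side0c.png")
cv2.imwrite("pics/both.png",cv2.resize(np.hstack([a,b]),(800,320)))
```

```text
scene [0.61754161 0.06673411] 0.1987077044766637 [[-146. -177.]
 [-147.  176.]
 [ 148.  168.]
 [ 145. -167.]]
347 195
side [0.60564935 0.06287717] 0.20699066791939452 [[-142. -174.]
 [-145.  172.]
 [ 147.  174.]
 [ 141. -172.]]
315 207
```

View pics/both.png

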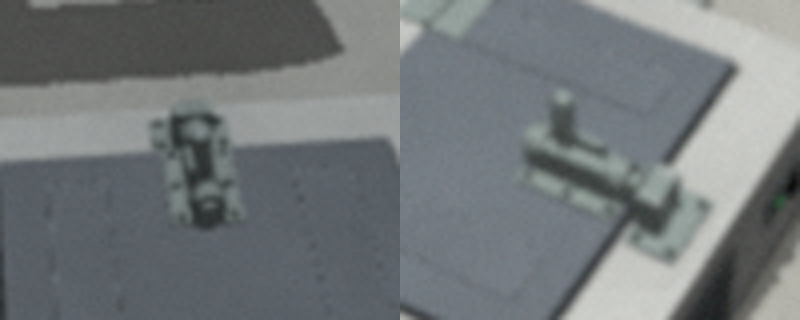

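>>> arm_command(
  rows=[0.4,0.8,0.6,0,0,0.08,0.1,0.42,0.88,0.6,0,0,0.08,0.1,0.42,0.88,0.6,0,0,0.08,0.1,0.42,0.88,0.6,0,0,0.08,0.1,0.42,0.88,0.6,0,0,0.08,0.1],
)

```text
clock: 0.6
tool_pos: [0.3249, -0.4693, 0.2762]
orientation: [2.965, 1.037, 0.0]
contact_force: [-0.3, -1.2, 0.2]
opening: 0.635
gripper_force: 0.0
```

>>> arm_command(
  rows=[0.42,0.88,0.6,0,0,0.08,0.1,0.42,0.88,0.6,0,0,0.08,0.1,0.42,0.88,0.6,0,0,0.08,0.1,0.42,0.88,0.6,0,0,0.08,0.1,0.42,0.88,0,0,0,0.08,0.1],
)

```text
clock: 1.1
tool_pos: [0.3669, -0.3819, 0.3248]
orientation: [2.845, 1.326, 0.001]
contact_force: [-0.7, -0.9, 0.2]
opening: 0.45
gripper_force: 0.0
```

>>> arm_command(
  rows=[0.42,0.88,0,0,0,0.08,0.1,0.42,0.88,0,0,0,0.08,0.1,0.42,0.88,0,0,0,0.08,0.1,0.42,0.88,0,0,0,0.08,0.1,0.42,0.88,0,0,0,0.08,0.1],
)

```text
clock: 1.6
tool_pos: [0.4084, -0.2936, 0.3232]
orientation: [2.701, 1.605, 0.0]
contact_force: [0.3, 0.0, -0.1]
opening: 0.452
gripper_force: 0.0
```

>>> arm_command(
  rows=[0.42,0.88,0,0,0,0.08,0.1,0.42,0.88,0,0,0,0.08,0.1,0.42,0.88,0,0,0,0.08,0.1,0.42,0.88,0,0,0,0.08,0.1,0.42,0.88,0,0,0,0.08,0.1],
)

```text
clock: 2.1
tool_pos: [0.4503, -0.2056, 0.3232]
orientation: [2.527, 1.866, 0.0]
contact_force: [0.4, -0.4, 0.2]
opening: 0.45
gripper_force: 0.0
```

>>> arm_command(
  rows=[0.42,0.88,0,0,0,0.08,0.1,0.42,0.88,0,0,0,0.08,0.1,0.42,0.88,0,0,0,0.08,0.1,0.42,0.88,0,0,0,0.08,0.1,0.42,0.88,0,0,0,0.08,0.1],
)

```text
clock: 2.6
tool_pos: [0.4921, -0.1176, 0.3232]
orientation: [2.328, 2.109, 0.0]
contact_force: [0.2, 0.4, 0.5]
opening: 0.451
gripper_force: 0.0
```

>>> arm_command(
  rows=[0.42,0.88,0,0,0,0.08,0.1,0.42,0.88,0,0,0,0.08,0.1,0.42,0.88,0,0,0,0.08,0.1,0.42,0.88,0,0,0,0.08,0.1,0,0,0,0,0,0,0.1],
)

```text
clock: 3.1
tool_pos: [0.5259, -0.0466, 0.323]
orientation: [2.151, 2.29, 0.001]
contact_force: [-1.1, -0.1, -0.0]
opening: 0.454
gripper_force: 0.0
```

Run:
```python
from h import *
import pickle
c=manip.calibration("wrist"); p,d=manip.grab_frame("wrist"); cv2.imwrite("pics/w1.png",p); np.save("w1.npy",d); pickle.dump(c,open("w1.pkl","wb"))
print(-np.array(c["R"]).T@np.array(c["t"]),np.array(c["R"])[2])
```

```text
[0.51969827 0.03269091 0.4926641 ] [ 0.0163994  -0.27894731 -0.96016637]
```

View pics/w1.png

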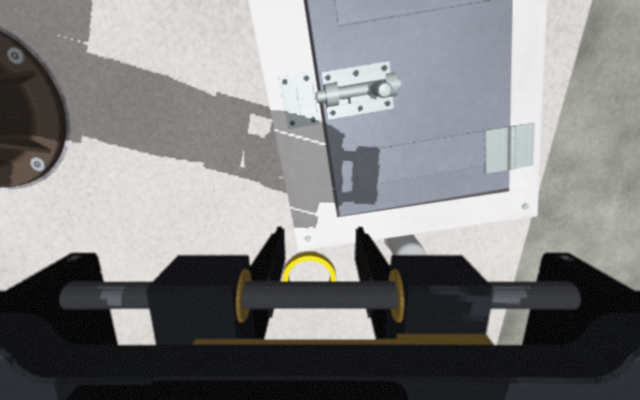

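The wrist view shows the bolt from above: knob top at about (382,88), rod tip at (320,96), keeper plate around (297,100). The hatch's front -y corner is at (338,216) and its rear -y corner at (508,190).

Run:
```python
from h import *
import pickle
c=pickle.load(open("w1.pkl","rb")); d=np.load("w1.npy")
for n,u,v,z in (("hf",338,216,.150),("hr",508,190,.140),("hf0",306,3,.150),("rodtip",322,97,.166),("rear",398,83,.164),("kp1",282,77,.142),("kp2",292,123,.142),("deckcorner",303,250,.14),("deckR",537,216,.14)):
    print(n,onz(c,u,v,z).round(4),atd(c,u,v,d[v,u]).round(4))
for v in range(78,100,3): print(v,[tuple((atd(c,u,v,d[v,u])*1000).round().astype(int)) for u in range(368,400,4)])
```

```text
hf [ 0.5491 -0.0886  0.15  ] [ 0.5503 -0.0936  0.1359]
hr [ 0.7516 -0.0461  0.14  ] [ 0.7547 -0.0471  0.1353]
hf0 [0.4995 0.1332 0.15  ] [0.4915 0.1729 0.0146]
rodtip [0.521  0.0452 0.166 ] [0.521  0.045  0.1723]
rear [0.5975 0.0636 0.164 ] [0.595  0.0626 0.1749]
kp1 [0.4766 0.0639 0.142 ] [0.4767 0.0639 0.1426]
kp2 [0.4892 0.0163 0.142 ] [0.4893 0.0163 0.1438]
deckcorner [ 0.5089 -0.141   0.14  ] [ 0.5046 -0.2102 -0.0006]
deckR [ 0.7949 -0.0766  0.14  ] [ 1.494  -0.3543 -0.7558]
78 [(np.int64(565), np.int64(65), np.int64(176)), (np.int64(569), np.int64(66), np.int64(174)), (np.int64(573), np.int64(66), np.int64(175)), (np.int64(577), np.int64(66), np.int64(174)), (np.int64(581), np.int64(67), np.int64(173)), (np.int64(585), np.int64(67), np.int64(174)), (np.int64(588), np.int64(67), np.int64(175)), (np.int64(593), np.int64(67), np.int64(174))]
81 [(np.int64(565), np.int64(63), np.int64(174)), (np.int64(571), np.int64(64), np.int64(164)), (np.int64(575), np.int64(64), np.int64(165)), (np.int64(573), np.int64(61), np.int64(197)), (np.int64(582), np.int64(64), np.int64(168)), (np.int64
[... 1660 characters left out ...]
174)), (np.int64(571), np.int64(49), np.int64(175)), (np.int64(578), np.int64(50), np.int64(158)), (np.int64(573), np.int64(48), np.int64(208)), (np.int64(576), np.int64(48), np.int64(211)), (np.int64(589), np.int64(50), np.int64(166)), (np.int64(597), np.int64(52), np.int64(146)), (np.int64(602), np.int64(52), np.int64(146))]
99 [(np.int64(567), np.int64(46), np.int64(176)), (np.int64(571), np.int64(46), np.int64(175)), (np.int64(579), np.int64(47), np.int64(151)), (np.int64(584), np.int64(48), np.int64(150)), (np.int64(588), np.int64(48), np.int64(148)), (np.int64(592), np.int64(48), np.int64(150)), (np.int64(597), np.int64(49), np.int64(149)), (np.int64(602), np.int64(49), np.int64(145))]
```

Knob top measured at (0.574, 0.054, 0.212), which agrees with the expected 212 mm; unit yaw ≈ 0.215. Going over it and down.

>>> arm_command(
  rows=[0.4,0.84,0,0,0,0.06,0.1,0.4,0.84,0,0,0,0.06,0.1,0.4,0.84,0,0,0,0.06,0.1,0.4,0.84,0,0,0,0.06,0.1,0.4,0.84,0,0,0,0.06,0.1],
)

```text
clock: 3.65
tool_pos: [0.5655, 0.0353, 0.323]
orientation: [1.978, 2.44, -0.0]
contact_force: [-0.2, -0.0, 0.1]
opening: 0.451
gripper_force: 0.0
```

>>> arm_command(
  rows=[0.4,0.84,0,0,0,0,0.1,0,0,-1,0,0,0,0.1,0,0,-1,0,0,0,0.1,0,0,-1,0,0,0,0.1,0,0,-1,0,0,0,0.1],
)

```text
clock: 4.15
tool_pos: [0.5732, 0.0515, 0.2423]
orientation: [1.979, 2.439, -0.0]
contact_force: [-0.0, 0.3, -0.5]
opening: 0.447
gripper_force: 0.0
```

>>> arm_command(
  rows=[0,0,-0.5,0,0,0,0.1,0,0,0,0,0,0,0.1],
)

```text
clock: 4.35
tool_pos: [0.573, 0.0516, 0.2319]
orientation: [-1.978, -2.438, 0.002]
contact_force: [-0.1, 0.6, -0.4]
opening: 0.454
gripper_force: 0.0
```

Run:
```python
from h import *
s=manip.sense();print(s["tool_pos"],s["orientation"])
c=manip.calibration("wrist"); p,d=manip.grab_frame("wrist"); cv2.imwrite("pics/w2.png",p); np.save("w2.npy",d)
print(proj(c,np.array([.574,.054,.212])),proj(c,s["tool_pos"]))
```

```text
[0.57304971 0.05163652 0.23189037] [-1.97846214e+00 -2.43843728e+00  1.97589511e-03]
(np.float64(323.7121974865767), np.float64(229.47140222024896)) (np.float64(321.7142701154543), np.float64(245.0384498768512))
```

View pics/w2.png

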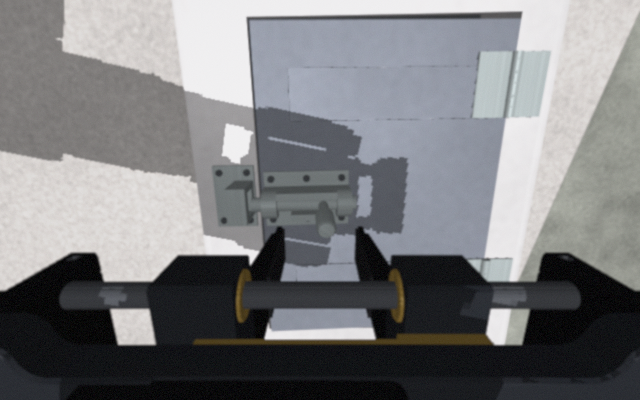

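The close view shows the knob top at (326,228), between the fingers and within about 1 mm of the prediction. Now I lower around it and grip.

>>> arm_command(
  rows=[0.05,0.12,-0.8,0,0,0,0.1,0,0,-0.8,0,0,0,0.1,0,0,-0.8,0,0,0,0.1,0,0,0,0,0,0,0.1],
)

```text
clock: 4.8
tool_pos: [0.5743, 0.0543, 0.1842]
orientation: [-1.978, -2.439, 0.001]
contact_force: [-0.9, 0.3, 0.0]
opening: 0.454
gripper_force: 0.0
```

>>> arm_command(
  rows=[0,0,0,0,0,0,0.4,0,0,0,0,0,0,0.6,0,0,0,0,0,0,0.65],
)

```text
clock: 5.1
tool_pos: [0.575, 0.0544, 0.1857]
orientation: [1.978, 2.439, 0.002]
contact_force: [-0.0, -0.3, -0.1]
opening: 0.254
gripper_force: 0.0
```

>>> arm_command(
  rows=[0,0,0,0,0,0,0.7,0,0,0,0,0,0,0.75,0,0,0,0,0,0,1,0,0,0,0,0,0,1,0,0,0,0,0,0,1],
)

```text
clock: 5.6
tool_pos: [0.5747, 0.0544, 0.1846]
orientation: [1.979, 2.44, 0.0]
contact_force: [2.5, 0.0, -1.7]
opening: 0.141
gripper_force: 30.0
```

>>> arm_command(
  rows=[-0.05,-0.01,0,0,0,0,1,-0.05,-0.01,0,0,0,0,1],
)

```text
clock: 5.8
tool_pos: [0.5726, 0.0539, 0.1846]
orientation: [1.979, 2.44, 0.0]
contact_force: [4.3, -0.5, -2.4]
opening: 0.141
gripper_force: 30.0
```

>>> arm_command(
  rows=[-0.05,-0.011,0,0,0,0,1,0,0,0,0,0,0,1],
)

```text
clock: 6.0
tool_pos: [0.5724, 0.0539, 0.1847]
orientation: [1.978, 2.439, 0.003]
contact_force: [8.4, 0.0, -4.5]
opening: 0.14
gripper_force: 30.0
```

>>> arm_command(
  rows=[0,0,-0.05,0,0,0,1,0,0,0,0,0,0,1],
)

```text
clock: 6.2
tool_pos: [0.5724, 0.0539, 0.1842]
orientation: [1.978, 2.439, 0.003]
contact_force: [6.5, 0.7, 0.3]
opening: 0.138
gripper_force: 30.0
```

>>> arm_command(
  rows=[0,0,-0.05,0,0,0,1,0,0,0,0,0,0,1],
)

```text
clock: 6.4
tool_pos: [0.5722, 0.0538, 0.1833]
orientation: [1.978, 2.439, 0.002]
contact_force: [5.8, 0.9, 4.8]
opening: 0.142
gripper_force: 30.0
```

>>> arm_command(
  rows=[0,0,-0.05,0,0,0,1,0,0,0,0,0,0,1],
)

```text
clock: 6.6
tool_pos: [0.572, 0.0538, 0.1822]
orientation: [1.978, 2.439, 0.002]
contact_force: [4.7, 0.3, 3.7]
opening: 0.142
gripper_force: 30.0
```

>>> arm_command(
  rows=[0,0,-0.05,0,0,0,1,0,0,0,0,0,0,1],
)

```text
clock: 6.8
tool_pos: [0.5716, 0.0537, 0.1809]
orientation: [1.978, 2.44, 0.0]
contact_force: [2.7, -0.3, 5.2]
opening: 0.139
gripper_force: 30.0
```

>>> arm_command(
  rows=[-0.05,-0.011,0,0,0,0,1,0,0,0,0,0,0,1],
)

```text
clock: 7.0
tool_pos: [0.5705, 0.0535, 0.1808]
orientation: [1.979, 2.44, 0.0]
contact_force: [3.7, -0.6, 4.9]
opening: 0.137
gripper_force: 30.0
```

>>> arm_command(
  rows=[-0.02,-0.004,-0.05,0,0,0,1,0,0,0,0,0,0,1],
)

```text
clock: 7.2
tool_pos: [0.5703, 0.0534, 0.1798]
orientation: [1.979, 2.44, 0.0]
contact_force: [1.3, -0.6, 6.1]
opening: 0.141
gripper_force: 30.0
```

>>> arm_command(
  rows=[-0.02,-0.004,-0.05,0,0,0,1,0,0,0,0,0,0,1],
)

```text
clock: 7.4
tool_pos: [0.5699, 0.0533, 0.1789]
orientation: [1.978, 2.44, 0.001]
contact_force: [2.0, -0.7, 6.1]
opening: 0.14
gripper_force: 30.0
```

>>> arm_command(
  rows=[-0.05,-0.011,0,0,0,0,1,-0.03,-0.006,0,0,0,0,1],
)

```text
clock: 7.6
tool_pos: [0.5684, 0.053, 0.179]
orientation: [1.978, 2.44, 0.001]
contact_force: [4.4, -1.0, 6.0]
opening: 0.138
gripper_force: 30.0
```

>>> arm_command(
  rows=[-0.03,-0.006,0,0,0,0,1,0,0,0,0,0,0,1],
)

```text
clock: 7.8
tool_pos: [0.5677, 0.0529, 0.179]
orientation: [1.978, 2.439, 0.001]
contact_force: [1.9, -1.5, 6.5]
opening: 0.141
gripper_force: 30.0
```

>>> arm_command(
  rows=[-0.05,-0.016,0,0,0,0,1,-0.05,-0.016,0,0,0,0,1],
)

```text
clock: 8.0
tool_pos: [0.5658, 0.0524, 0.1789]
orientation: [1.979, 2.44, 0.001]
contact_force: [2.8, 0.2, 6.3]
opening: 0.14
gripper_force: 30.0
```

>>> arm_command(
  rows=[-0.05,-0.012,0,0,0,0,1,0,0,0,0,0,0,1],
)

```text
clock: 8.2
tool_pos: [0.5646, 0.0521, 0.1789]
orientation: [1.979, 2.44, 0.001]
contact_force: [2.0, -0.1, 6.6]
opening: 0.138
gripper_force: 30.0
```

>>> arm_command(
  rows=[-0.05,-0.011,0,0,0,0,1,0,0,0,0,0,0,1],
)

```text
clock: 8.4
tool_pos: [0.5636, 0.0519, 0.1789]
orientation: [1.979, 2.44, 0.001]
contact_force: [2.5, -0.2, 5.2]
opening: 0.138
gripper_force: 30.0
```

>>> arm_command(
  rows=[-0.05,-0.011,0,0,0,0,1,0,0,0,0,0,0,1],
)

```text
clock: 8.6
tool_pos: [0.5626, 0.0517, 0.1789]
orientation: [1.979, 2.44, 0.001]
contact_force: [3.0, -0.9, 6.3]
opening: 0.142
gripper_force: 30.0
```

>>> arm_command(
  rows=[-0.05,-0.011,0,0,0,0,1,0,0,0,0,0,0,1],
)

```text
clock: 8.8
tool_pos: [0.5617, 0.0514, 0.1789]
orientation: [1.979, 2.44, 0.001]
contact_force: [2.3, 0.7, 6.6]
opening: 0.139
gripper_force: 30.0
```

>>> arm_command(
  rows=[-0.05,-0.011,0,0,0,0,1,-0.05,-0.011,0,0,0,0,1],
)

```text
clock: 9.0
tool_pos: [0.5597, 0.051, 0.1789]
orientation: [1.979, 2.44, 0.001]
contact_force: [2.4, -0.7, 6.2]
opening: 0.141
gripper_force: 30.0
```

>>> arm_command(
  rows=[-0.05,-0.011,0,0,0,0,1,-0.05,-0.011,0,0,0,0,1],
)

```text
clock: 9.2
tool_pos: [0.5577, 0.0506, 0.1789]
orientation: [1.979, 2.44, 0.001]
contact_force: [3.1, 0.4, 6.0]
opening: 0.138
gripper_force: 30.0
```

>>> arm_command(
  rows=[-0.05,-0.011,0,0,0,0,1,-0.05,-0.011,0,0,0,0,1],
)

```text
clock: 9.4
tool_pos: [0.5557, 0.0501, 0.1789]
orientation: [1.979, 2.44, 0.001]
contact_force: [2.3, -0.8, 6.3]
opening: 0.139
gripper_force: 30.0
```

>>> arm_command(
  rows=[-0.05,-0.011,0,0,0,0,1,-0.05,-0.011,0,0,0,0,1,-0.05,-0.011,0,0,0,0,1],
)

```text
clock: 9.7
tool_pos: [0.5527, 0.0494, 0.1789]
orientation: [1.979, 2.44, 0.001]
contact_force: [2.1, -0.3, 5.3]
opening: 0.136
gripper_force: 30.0
```

>>> arm_command(
  rows=[-0.05,-0.011,0,0,0,0,1,-0.05,-0.011,0,0,0,0,1,-0.05,-0.011,0,0,0,0,1],
)

```text
clock: 10.0
tool_pos: [0.5497, 0.0488, 0.1789]
orientation: [1.979, 2.44, 0.001]
contact_force: [3.3, -2.0, 5.7]
opening: 0.137
gripper_force: 30.0
```

>>> arm_command(
  rows=[-0.05,-0.011,0,0,0,0,1,-0.05,-0.011,0,0,0,0,1,-0.05,-0.011,0,0,0,0,1],
)

```text
clock: 10.3
tool_pos: [0.5467, 0.0481, 0.1789]
orientation: [1.978, 2.44, 0.001]
contact_force: [3.1, -1.4, 5.0]
opening: 0.137
gripper_force: 30.0
```

>>> arm_command(
  rows=[-0.05,-0.016,0,0,0,0,1,-0.05,-0.016,0,0,0,0,1,-0.05,-0.011,0,0,0,0,1],
)

```text
clock: 10.6
tool_pos: [0.5437, 0.0474, 0.1789]
orientation: [1.979, 2.44, 0.001]
contact_force: [2.9, 0.2, 5.5]
opening: 0.139
gripper_force: 30.0
```

>>> arm_command(
  rows=[-0.05,-0.011,0,0,0,0,1,-0.05,-0.011,0,0,0,0,1],
)

```text
clock: 10.8
tool_pos: [0.5417, 0.0469, 0.1788]
orientation: [1.979, 2.44, 0.001]
contact_force: [3.6, -0.2, 5.0]
opening: 0.137
gripper_force: 30.0
```

>>> arm_command(
  rows=[-0.05,-0.011,0,0,0,0,1,0,0,0,0,0,0,1],
)

```text
clock: 11.0
tool_pos: [0.5415, 0.0469, 0.1791]
orientation: [1.978, 2.438, 0.003]
contact_force: [6.5, 2.0, 4.0]
opening: 0.139
gripper_force: 30.0
```

>>> arm_command(
  rows=[-0.03,-0.01,0,0,0,0,1,0,0,0,0,0,0,1],
)

```text
clock: 11.2
tool_pos: [0.5415, 0.0468, 0.1791]
orientation: [1.978, 2.438, 0.005]
contact_force: [9.7, 2.7, 2.5]
opening: 0.14
gripper_force: 30.0
```

Run:
```python
from h import *
o=[]
for n,X in (("scene",[.535,.045,.17]),("side",[.535,.045,.17])):
    p,d=manip.grab_frame(n); c=manip.calibration(n); u,v=[int(round(x)) for x in proj(c,np.array(X))]
    o.append(cv2.resize(p[v-40:v+40,u-50:u+50],(400,320),interpolation=cv2.INTER_CUBIC))
cv2.imwrite("pics/mid.png",np.hstack(o))
```

```text
(no output)
```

View pics/mid.png

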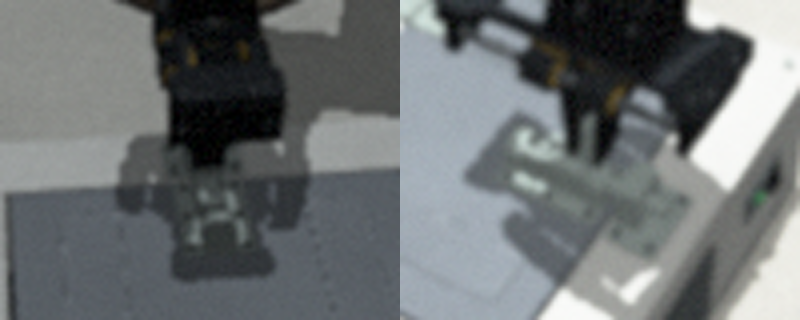

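The side view shows the knob at the front end of the barrel, and the push meets a rigid stop at about 10 N, so the bolt is home. Next I ease off, open slightly and lift.

>>> arm_command(
  rows=[0.04,0.01,0,0,0,0,1,0.02,0,0,0,0,0,0.6,0,0,0,0,0,0,0.54,0,0,0,0,0,0,0.54],
)

```text
clock: 11.7
tool_pos: [0.5403, 0.0466, 0.1781]
orientation: [-1.978, -2.439, 0.002]
contact_force: [-0.4, -0.8, 0.3]
opening: 0.227
gripper_force: 0.0
```

>>> arm_command(
  rows=[0,0,0.3,0,0,0,0.54,0,0,0.8,0,0,0,0.54,0,0,0.8,0,0,0,0.54,0,0,0.6,0,0,0,0.54,0,0,0,0,0,0,0.54],
)

```text
clock: 12.2
tool_pos: [0.5416, 0.0466, 0.2302]
orientation: [1.978, 2.439, 0.002]
contact_force: [-0.1, 0.4, -0.2]
opening: 0.232
gripper_force: 0.0
```

>>> arm_command(
  rows=[-0.17,0.78,0,0,0,0,1,-0.17,0.78,0,0,0,0,1,0,0,0,0,0,0,1,0,0,0,0,0,0,1,0,0,0,0,0,0,1],
)

```text
clock: 12.7
tool_pos: [0.5343, 0.0779, 0.2284]
orientation: [-1.978, -2.44, 0.0]
contact_force: [-0.8, -0.4, 0.3]
opening: 0.004
gripper_force: 0.0
```

Run:
```python
from h import *
s=manip.sense();print(s["tool_pos"],s["opening"])
o=[]
for n in ("scene","side"):
    p,d=manip.grab_frame(n); c=manip.calibration(n); u,v=[int(round(x)) for x in proj(c,np.array([.535,.045,.17]))]
    o.append(cv2.resize(p[v-40:v+40,u-50:u+50],(400,320),interpolation=cv2.INTER_CUBIC))
    if n=="side":
        print(u,v)
c=manip.calibration("wrist");p,d=manip.grab_frame("wrist")
u,v=[int(round(x)) for x in proj(c,np.array([.541,.0467,.206]))];print("w",u,v)
o.append(cv2.resize(p[max(v-100,0):v+60,u-100:u+100],(400,320)))
cv2.imwrite("pics/rel.png",cv2.resize(np.hstack(o[1:]),(800,320)))
# knob points in depth
P=[atd(c,a,b,d[b,a]) for a in range(u-60,u+61,1) for b in range(max(0,v-60),min(400,v+61),1) if d[b,a]>0]
P=np.array(P);P=P[(P[:,2]>.185)&(P[:,2]<.215)&(np.hypot(P[:,0]-.541,P[:,1]-.047)<.02)]
print(len(P),P.mean(0) if len(P) else"",np.percentile(P[:,2],[5,50,95]) if len(P) else "")
```

```text
[0.53434172 0.0779315  0.22839325] 0.0044723686803862924
320 208
w 322 272
0
```

View pics/rel.png

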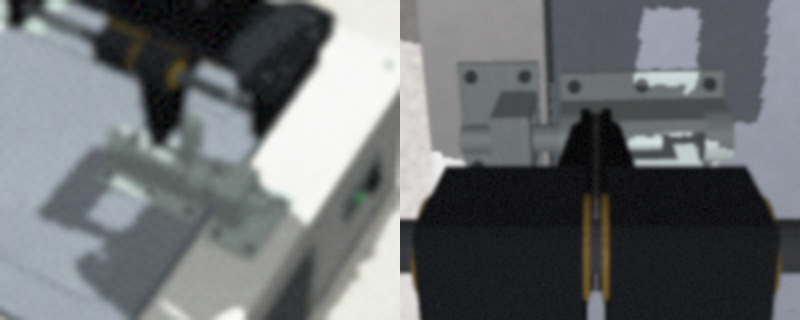

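The crops show the rod through the eye (its end sticks out in front of the bridge) and the knob upright at the front notch. I now lower the shut fingers beside the knob on its +y side and push it over.

>>> arm_command(
  rows=[0,0,-0.8,0,0,0,1,0,0,-0.8,0,0,0,1,0.06,-0.3,0,0,0,0,1,0.06,-0.3,0,0,0,0,1,0,0,0,0,0,0,1],
)

```text
clock: 13.35
tool_pos: [0.5374, 0.0648, 0.1974]
orientation: [1.979, 2.438, 0.001]
contact_force: [-2.0, 0.7, 0.9]
opening: 0.007
gripper_force: 0.0
```

>>> arm_command(
  rows=[0.02,-0.1,0,0,0,0,1,0.02,-0.1,0,0,0,0,1,0,0,0,0,0,0,1],
)

```text
clock: 13.65
tool_pos: [0.5378, 0.0617, 0.1971]
orientation: [1.979, 2.439, 0.001]
contact_force: [0.8, 1.1, 0.5]
opening: 0.006
gripper_force: 0.6
```

>>> arm_command(
  rows=[0.02,-0.1,0,0,0,0,1,0,0,0,0,0,0,1],
)

```text
clock: 13.85
tool_pos: [0.5382, 0.0597, 0.1969]
orientation: [1.979, 2.44, 0.001]
contact_force: [-0.4, 1.4, 1.2]
opening: 0.004
gripper_force: 0.9
```

>>> arm_command(
  rows=[0.02,-0.1,0,0,0,0,1,0.01,-0.05,0,0,0,0,1],
)

```text
clock: 14.05
tool_pos: [0.5387, 0.0567, 0.1967]
orientation: [1.979, 2.44, 0.0]
contact_force: [1.2, 1.9, 1.7]
opening: 0.006
gripper_force: 1.1
```

>>> arm_command(
  rows=[0.01,-0.05,0,0,0,0,1,0.01,-0.05,0,0,0,0,1],
)

```text
clock: 14.25
tool_pos: [0.5391, 0.0548, 0.1966]
orientation: [1.979, 2.44, 0.0]
contact_force: [2.0, 2.3, -0.3]
opening: 0.005
gripper_force: 1.0
```

>>> arm_command(
  rows=[0.01,-0.05,0,0,0,0,1,0.01,-0.05,0,0,0,0,1],
)

```text
clock: 14.45
tool_pos: [0.5393, 0.0527, 0.1965]
orientation: [-1.979, -2.44, 0.0]
contact_force: [-0.2, 2.6, -0.2]
opening: 0.004
gripper_force: 0.8
```

>>> arm_command(
  rows=[0.03,-0.15,-0.03,0,0,0,1,0.03,-0.15,-0.06,0,0,0,1,0.03,-0.15,-0.08,0,0,0,1],
)

```text
clock: 14.75
tool_pos: [0.5412, 0.0435, 0.1932]
orientation: [-1.979, -2.44, 0.0]
contact_force: [1.0, 2.6, 0.9]
opening: 0.003
gripper_force: 0.9
```

>>> arm_command(
  rows=[0.03,-0.15,-0.08,0,0,0,1,0.03,-0.15,-0.1,0,0,0,1,0.03,-0.15,-0.1,0,0,0,1],
)

```text
clock: 15.05
tool_pos: [0.543, 0.0345, 0.1875]
orientation: [-1.979, -2.44, -0.0]
contact_force: [0.1, 1.1, 0.2]
opening: 0.004
gripper_force: 0.8
```

>>> arm_command(
  rows=[0.03,-0.15,-0.1,0,0,0,1,0.03,-0.15,-0.12,0,0,0,1],
)

```text
clock: 15.25
tool_pos: [0.5443, 0.0285, 0.1831]
orientation: [1.979, 2.44, -0.0]
contact_force: [-0.5, 2.0, 0.8]
opening: 0.003
gripper_force: 0.7
```

>>> arm_command(
  rows=[0.02,-0.12,-0.14,0,0,0,1,0.02,-0.12,-0.15,0,0,0,1],
)

```text
clock: 15.45
tool_pos: [0.5451, 0.0237, 0.1772]
orientation: [1.979, 2.44, 0.0]
contact_force: [-1.2, 2.2, 1.1]
opening: 0.002
gripper_force: 0.7
```

>>> arm_command(
  rows=[0.02,-0.1,-0.15,0,0,0,1,0.01,-0.05,-0.1,0,0,0,1],
)

```text
clock: 15.65
tool_pos: [0.5456, 0.0208, 0.1722]
orientation: [-1.979, -2.44, 0.0]
contact_force: [-1.1, 0.9, 0.9]
opening: 0.001
gripper_force: 0.6
```

>>> arm_command(
  rows=[0,0,-0.08,0,0,0,1,0,0,0,0,0,0,1],
)

```text
clock: 15.85
tool_pos: [0.5456, 0.0209, 0.1707]
orientation: [1.979, 2.44, -0.0]
contact_force: [-0.1, -0.2, 0.6]
opening: 0.006
gripper_force: 0.2
```

>>> arm_command(
  rows=[0,0,-0.05,0,0,0,1,0,0,-0.05,0,0,0,1],
)

```text
clock: 16.05
tool_pos: [0.5457, 0.0209, 0.1691]
orientation: [1.978, 2.44, 0.0]
contact_force: [-2.0, -1.4, 4.4]
opening: 0.006
gripper_force: 2.4
```

>>> arm_command(
  rows=[0,0,-0.05,0,0,0,1,0,0,0,0,0,0,1],
)

```text
clock: 16.25
tool_pos: [0.5456, 0.0209, 0.1681]
orientation: [1.978, 2.44, -0.0]
contact_force: [-1.3, -1.8, 5.1]
opening: 0.001
gripper_force: 2.8
```

The force now climbs at the seal's rate, so the handle is on its stop. I lift clear and check.

>>> arm_command(
  rows=[0,0,0.3,0,0,0,1,0,0,1,0,0,0,1,0,0,1,0,0,0,1,0,0,1,0,0,0,1,0,-1,1,0,0,0,1],
)

```text
clock: 16.75
tool_pos: [0.5454, 0.0023, 0.2549]
orientation: [-1.976, -2.442, -0.001]
contact_force: [0.6, -0.7, -0.7]
opening: 0.006
gripper_force: 0.0
```

>>> arm_command(
  rows=[0,-1,1,0,0,0,1,0,-1,0.5,0,0,0,1,0,-1,0,0,0,0,1,0,-1,0,0,0,0,1,0,0,0,0,0,0,1],
)

```text
clock: 17.25
tool_pos: [0.5455, -0.0805, 0.284]
orientation: [1.981, 2.438, -0.0]
contact_force: [-0.7, 0.3, -0.1]
opening: 0.005
gripper_force: 0.0
```

Run:
```python
from h import *
c=manip.calibration("wrist");p,d=manip.grab_frame("wrist")
u,v=[int(round(x)) for x in proj(c,np.array([.541,.0467,.16]))];print(u,v)
a,b=max(v-90,0),max(u-110,0)
cv2.imwrite("pics/end.png",cv2.resize(p[a:v+90,b:u+110],None,fx=3,fy=3))
for X in range(b,u+110,1):
    pass
P=np.array([atd(c,x,y,d[y,x]) for x in range(b,u+110) for y in range(a,min(v+90,400)) if d[y,x]>0])
e=np.array([.977,.213]);f=np.array([-.213,.977]);q=P[:,:2]-[.5415,.0468];X=q@e;Y=q@f
for y0 in range(-56,20,6):
    m=(abs(X)<.004)&(abs(Y-y0/1000)<.003); print(y0,m.sum(),(np.median(P[m,2])*1000).round(1) if m.any() else "")
```

```text
346 56
-56 47 142.8
-50 56 142.8
-44 51 143.7
-38 63 169.1
-32 67 168.9
-26 67 168.3
-20 63 167.6
-14 58 164.5
-8 56 164.3
-2 71 164.0
4 63 165.6
10 89 167.2
16 33 170.9
```

View pics/end.png

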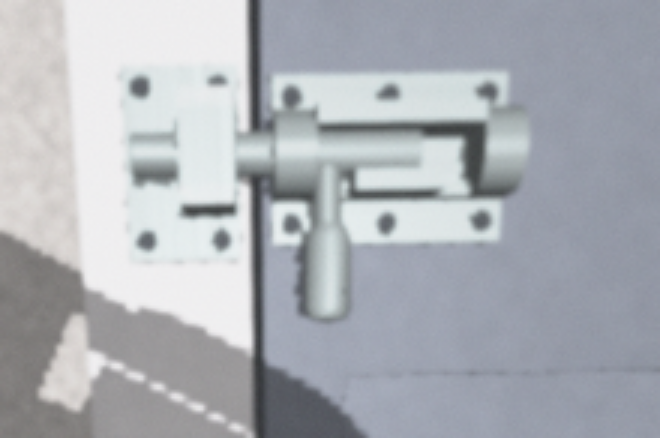

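The view shows the rod through the keeper's eye, and the handle lying in the front notch. Its grip's top is level to within about 1.5 mm, which puts the turn near 1.49 rad.

```bash
python3 -c "
from bench import manip
print(manip.finish_job())"
```

```text
the job is handed in; nothing more can be done
None
```

The bolt is shot home through the keeper's eye, the handle is down in the front notch (about 1.49 rad by depth image), the arm is clear, and the job is handed in at about 17 s; no verdict came back.

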